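# Lean the order board, hold up the kit tray

### The arm

A 6-joint arm with a two-finger parallel gripper is mounted at the origin on the work surface. World frame = base frame: x ahead of the robot, y to its left, z up, the work surface at z = 0. Lengths are in mm, angles in rad, forces in N, time in s.
With the tool pointing down it reaches from about 325 to 850 mm from the base axis. Payload 15.5 kg.
Tool frame: the origin (TCP) lies at the very end of the fingers, on their centre line; the grasp point (between the pads) lies 19 mm behind it; z points along the fingers, y is the line along which they close (so a half turn about z gives the same grasp; the last joint's range is limited). The gripper opens to 91 mm and grips with 3 to 60 N. Pads are 32 mm wide; open, the fingers measure 118 mm over their backs; the gripper's body (76 mm by 178 mm) begins 60 mm behind the grasp point.
Start: joints at [-1.308, 0.494, 1.345, -0, 1.302, -0.096], TCP at [218.885, -585.419, 213.915] pointing down, gripper open.
Joint ranges: [-2.91, 2.91], [-0.82, 2.16], [0.22, 2.67], [-1.22, 4.37], [0.12, 2.79], [-3.08, 3.08]. Speed limits (rad/s): [1.89, 1.89, 2.57, 3.01, 3.01, 3.01].

### API

Orientations are given as a rotation vector (axis times angle).
In Python, from cell import arm gives the robot as it stands. Calls block until the motion is done:
- arm.move_ptp(position, orientation): joint-space move of the TCP to a pose.
- arm.servo_line(position, speed=150, attitude=None, guard=None): straight line of the TCP; attitude=None keeps the orientation; speed is the mean speed in mm/s. With guard (N) it stops when the force on the tool has changed by that much, and returns True; else False.
- arm.move_j(angles): joint-space move.
- arm.grip(opening): opening from 0.0 (shut) to 1.0 (fully open); the grip force is fixed at half the most; returns when the fingers have stopped.
- arm.pause(seconds).
- arm.inverse_kinematics(position, orientation): joint angles nearest the present ones, or None.
- arm.get_state(): the state.
- arm.snapshot(name): name is "scene" or "top" or "wrist"; returns a dict with "frame" (384x512x3 uint8, red, green, blue), "vertical_fov" (degrees; the focal length in pixels is half the picture's height over the tangent of half this angle, whatever the lens; pixels are square), "cx", "cy" (the principal point, pixels), "view" (4x4, takes a point from world to camera coordinates). Camera axes: x right, y down, z forward; pixel columns grow to the right and rows downward; lengths in mm; the calibration is good to about 2 mm. A picture is of the moment at which its call begins. There is no depth.
A pose or a line that the arm cannot do raises arm.MotionError and nothing moves.
- arm.job_done(): hands the job in; it is judged then, once.
Trained networks look in a picture, given as the dict that the camera call returned (one of the last four; its "shot" number tells which), for a name from the list of things; names that differ only in an ending like _2 or _b are one class to them, and where a whole thing is asked for, a point or a joint stands for the part that bears it (a point fixed in the world has none). Each returns a list of dicts, best first, with "p" (0 to 1); they miss things now and then, are a little off and sometimes report something else, mostly with a low value. They report only what shows in the picture. A call takes as long as a camera call. They do not tell look-alikes from the thing itself.
- arm.masks_of(picture, label): "mask" (384x512 bool, what is visible of it) and "pixel" ([column, row] in pixels, amid what is visible of it).
The state is a dict: "clock": time; "qpos": joint angles; "joint_velocities": joint speeds; "joint_torque": joint torques, N m; "ee_pos": TCP position; "orientation": TCP orientation; "ft_force": force on the tool from outside, world axes, zero at the start; "ft_torque": the same for the moment, N m; "width": opening from 0.0 (shut) to 1.0 (fully open); "grip_force": force on a finger pad.
Only numpy, scipy, OpenCV 4.12 (cv2) and the standard library are available. Lean on these libraries where they do the work, as an engineer would, in place of code of your own. Each camera call takes 0.05 s, during which the arm holds its last target. There are 200 camera calls.

### The job

Take the order board out of the slot of the kit tray and lean it, same long edge down on the bench, at a clear angle against a side of the low cardboard carton, and let go of it. Then lift the kit tray by its handle bar and finish while holding it still and level, at least 10 cm clear of the bench, with its three parts still inside; do not tip the tray on the way and leave everything else on the bench where it is.

Things in the scene. Friction and masses are not known exactly. Their poses are not given: they have to be found in the camera images.
- tray: Kit tray: loose grey plastic tote 150 (x) x 200 (y) mm, walls 45 mm high, 4 mm floor, about 0.6 kg with parts. Origin: centre of underside; z up, y along its long side. A handle bar runs along y over the middle between two end posts. At -x, 65.5 mm from the origin, a slot along y (11 mm wide, 41 deep) holds the order board. Four compartments hold the parts.
- tray_handle (a point): Middle of the tray's handle bar, in the centre of its section. Bar 16 mm wide (x), 18 mm tall (z), 200 mm long (y, clear between posts 184 mm); its centre 105 mm over the tray's underside. Axes as the tray's. Open space of more than 50 mm below the bar.
- board: Order board: stiff white plastic slab 8 (x) x 150 (y) x 140 mm (z), 0.17 kg, grey pictures on its -x face. Starts upright in the tray's slot on the tray floor (4 mm up), with 1.5 mm play each side (may lean a few degrees), up to 12 mm off the slot's middle in y. Origin: middle of its bottom long edge; z towards its top edge.
- board_top (a point): Middle of the board's top edge, 140 mm from the origin along the board's z.
- carton: Low cardboard carton, full and heavy, does not move: 140 (x) x 220 (y) x 75 mm tall, closed flat top. Origin: centre of its underside; its -x face, 70 mm from the origin, looks roughly to the robot and has free bench in front of it.
- bushing: Steel ring, 42 mm outside, 18 mm tall, loose in a compartment of the tray; origin: centre of its underside.
- adapter: Black block 36 x 44 x 26 mm, loose in a compartment of the tray; origin: centre of its underside.
- foot: Black rubber machine foot, 40 mm flange, 30 mm tall, loose in a compartment of the tray; origin: centre of its underside.
- jar: Bystander: lidded jar, 40 mm across, 60 mm tall, standing between tray and carton; origin: centre of its underside.
- pencup: Bystander: grey cup with three pens, 60 mm across, pens to 125 mm tall; origin: centre of its underside.
- can: Bystander: can, 60 mm across, 100 mm tall, at the back; origin: centre of its underside.
- screwdriver: Bystander: screwdriver lying on the robot's right; origin: its underside, near the middle.
Mind the look-alikes: they are no part of the job. Several things have the shape of the bushing; the one meant has the colours described above. What is meant by the board is not purple, and is the smaller of those in its own colour.

How it is judged:
By the outcome, as a careful person would: the job done as asked, in the order asked, and still so for the second after the job is handed in, while the arm keeps its last pose, push and grip.
It also fails if it takes over 67 s, if anything falls off the work surface, if the arm or the gripper's body presses on something with over 40 N, if the wrist force passes 120 N, or if a joint passes its speed limit or range.

## Working session

There is one attempt and no reset: what is moved stays moved. The work goes in short steps, each a Python script; the robot and the scene stay as the last script left them, time stands still between calls to the robot, and variables do not carry over. Pictures are saved under pics/ and viewed, at most 10 in all, crops included, and the job is handed in when it is done.

```bash
ls; mkdir -p pics; python3 - <<'E'
from cell import arm
import cv2,numpy as np
s={n:arm.snapshot(n) for n in("scene","top")}
for n,p in s.items():
    cv2.imwrite(f"pics/{n}0.png",cv2.resize(p["frame"][:,:,::-1],(800,600)))
    print(n,p["vertical_fov"],p["cx"],p["cy"],np.round(p["view"],3).tolist())
    for l in("tray","board","carton","tray_handle","jar","pencup","can","bushing","adapter","foot","screwdriver"):
        print(l,[(round(d["p"],2),np.round(d["pixel"]).tolist(),int(d["mask"].sum())) for d in arm.masks_of(p,l)])
print(arm.get_state())
E
```

```text
pics
scene 52.63240634155629 251.64106691247244 193.73064485067528 [[-0.584, 0.811, 0.006, 364.816], [0.558, 0.407, -0.723, -185.546], [-0.589, -0.42, -0.691, 1355.415], [0.0, 0.0, 0.0, 1.0]]
tray [(0.84, [194.0, 192.0], 3339), (0.71, [200.0, 206.0], 92)]
board [(0.97, [405.0, 187.0], 1037), (0.9, [254.0, 152.0], 1099), (0.72, [207.0, 158.0], 1133)]
carton [(0.85, [349.0, 270.0], 6642)]
tray_handle [(0.65, [196.0, 194.0], 3168)]
jar [(0.66, [244.0, 259.0], 357), (0.27, [220.0, 288.0], 1137)]
pencup [(0.95, [302.0, 188.0], 540)]
can [(0.57, [218.0, 290.0], 1149), (0.43, [194.0, 195.0], 3179)]
bushing [(0.8, [172.0, 242.0], 214), (0.75, [152.0, 230.0], 181), (0.21, [244.0, 257.0], 377)]
adapter [(0.5, [213.0, 191.0], 143)]
foot [(0.71, [194.0, 193.0], 3414), (0.64, [201.0, 209.0], 108), (0.37, [207.0, 163.0], 1204)]
screwdriver [(0.72, [179.0, 197.0], 143), (0.57, [205.0, 136.0], 135)]
top 54.64064106751299 257.303175369889 193.26754055602885 [[-0.001, -1.0, -0.002, -55.319], [-0.99, 0.001, -0.139, 543.168], [0.139, 0.002, -0.99, 904.189], [0.0, 0.0, 0.0, 1.0]]
tray [(0.63, [336.0, 188
[... 616 characters left out ...]
1)]
{'clock': 1.2, 'qpos': array([-1.30850279e+00,  4.93577669e-01,  1.34548891e+00,  6.69226407e-05,
        1.30254452e+00, -9.55069157e-02]), 'joint_velocities': array([-0.0004341 ,  0.00161868, -0.00033163, -0.00036228,  0.0003676 ,
       -0.00033058]), 'joint_torque': array([ 3.42187159e-03, -8.78678083e+01, -3.82232416e+01,  7.10390392e-02,
        4.42538818e-02,  1.63332822e-05]), 'ee_pos': array([ 218.90329286, -585.40576746,  213.93262227]), 'orientation': array([-3.09143438e+00, -5.59006788e-01, -9.85954544e-05]), 'ft_force': array([ 0.94825077, -0.15611421, -0.76590367]), 'ft_torque': array([-0.03749658, -0.01743816,  0.03408793]), 'grip_force': 0.0, 'width': 1.0007046214316921}
```

View pics/scene0.png

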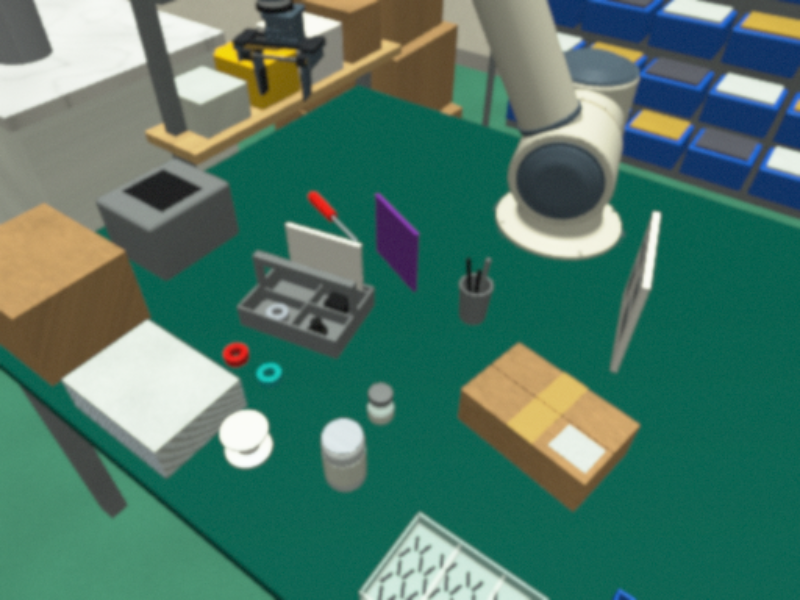

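View pics/top0.png

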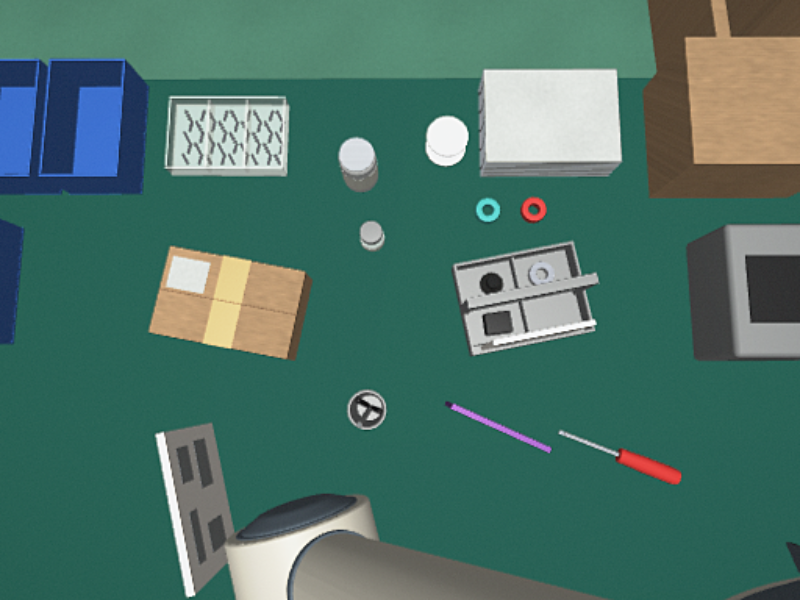

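The board is the small white one in the tray slot (top view about (545,333) at 800x600). The purple one and the big white one on the left are the look-alikes. I'll fit poses to the masks and check the overlay.

```bash
cat > h.py <<'E'
from cell import arm
import cv2,numpy as np
from scipy.optimize import minimize
from scipy.spatial.transform import Rotation as R
def proj(p,P):
    f=p["frame"].shape[0]/2/np.tan(np.radians(p["vertical_fov"])/2)
    c=np.asarray(P)@p["view"][:3,:3].T+p["view"][:3,3]
    return c[:,:2]/c[:,2:]*f+[p["cx"],p["cy"]]
def box(x0,x1,y0,y1,z0,z1): return np.array([[x,y,z] for x in(x0,x1) for y in(y0,y1) for z in(z0,z1)],float)
CARTON=[box(-70,70,-110,110,0,75)]
TRAY=[box(-75,75,-100,100,0,45),box(-8,8,-100,100,96,114),box(-8,8,-100,-92,0,114),box(-8,8,92,100,0,114)]
def BOARD(dy): return [box(-69.5,-61.5,dy-75,dy+75,4,144)]
def place(P,q): c,s=np.cos(q[2]),np.sin(q[2]); return P@np.array([[c,s,0],[-s,c,0],[0,0,1]])+[q[0],q[1],0]
def render(p,parts,q):
    m=np.zeros((384*4,512*4),np.uint8)
    for b in parts:
        h=cv2.convexHull(((proj(p,place(b,q))+.5)*4-.5).astype(np.float32))
        cv2.fillConvexPoly(m,np.round(h).astype(np.int32),255)
    return cv2.resize(m,(512,384),interpolation=cv2.INTER_AREA)/255.
def fit(pm,model,q0):
    def cost(q):
        r=0
        for p,m in pm:
            a=render(p,model(q),q); r+=1-np.minimum(a,m).sum()/np.maximum(a,m).sum()
        return r
    q0=np.array(q0,float); d=np.array([15,15,.1,8.])[:len(q0)]
    for k in(1,.4):
        s=minimize(cost,q0,method="Nelder-Mead",options=dict(initial_simplex=np.vstack([q0]+[q0+k*d*e for e in np.eye(len(q0))]),maxiter=250)); q0=s.x
    return s.x,s.fun
def ground(p,uv,z):
    f=p["frame"].shape[0]/2/np.tan(np.radians(p["vertical_fov"])/2); Rm,t=p["view"][:3,:3],p["view"][:3,3]
    C=-Rm.T@t; d=Rm.T@np.array([(uv[0]-p["cx"])/f,(uv[1]-p["cy"])/f,1]); return C+d*(z-C[2])/d[2]
def pick(p,l,near): # best detection near a pixel
    c=[d for d in arm.masks_of(p,l) if np.hypot(*(np.array(d["pixel"])-near))<30 and d["p"]>.5]
    return c[0]["mask"]
def draw(p,parts,q,img,k,col=(0,255,0)):
    for b in parts:
        u=(proj(p,place(b,q))+.5)*k-.5
        for i in range(8):
            for j in(1,2,4):
                if not i&j: cv2.line(img,tuple(np.round(u[i]).astype(int).tolist()),tuple(np.round(u[i|j]).astype(int).tolist()),col,1)
E
python3 - <<'E'
from h import *
t=arm.snapshot("top"); s=arm.snapshot("scene")
C,fc=fit([(t,pick(t,"carton",(152,195))),(s,pick(s,"carton",(349,270)))],lambda q:CARTON,[*ground(t,(148,192),75)[:2],-.17])
u=lambda p,a,b:(pick(p,"tray",a)|pick(p,"board",b))
tm=[(t,u(t,(336,188),(345,214))),(s,u(s,(194,192),(207,158)))]
T,ft=fit(tm,lambda q:TRAY+BOARD(q[3]),[*ground(t,(336,190),45)[:2],.17,0])
for n,q,f in(("carton",C,fc),("tray",T,ft)): print(n,np.round(q,3),f)
for n,px,z in(("jar",(237,152),60),("pencup",(234,260),80)): print(n,ground(t,px,z))
np.save("fit.npy",[*C,*T])
k=4
def ov(p,bx):
    im=cv2.resize(p["frame"][:,:,::-1],None,fx=k,fy=k,interpolation=cv2.INTER_CUBIC)
    draw(p,CARTON,C,im,k);draw(p,TRAY,T,im,k);draw(p,BOARD(T[3]),T,im,k,(0,0,255))
    x,y=bx; return im[y*k:(y+75)*k,x*k:(x+100)*k]
cv2.imwrite("pics/ov.png",np.vstack([np.hstack([ov(t,(286,150)),ov(t,(95,155))]),np.hstack([ov(s,(145,130)),ov(s,(300,215))])]))
E
```

```text
carton [ 5.38975e+02  2.18460e+02 -1.96000e-01] 0.06418602060705603
tray [ 5.50524e+02 -2.50349e+02  1.91000e-01  5.41400e+00] 0.24871589066278754
jar [644.84143734  -4.91468152  60.        ]
pencup [378.1511562   -0.77839669  80.        ]
```

View pics/ov.png

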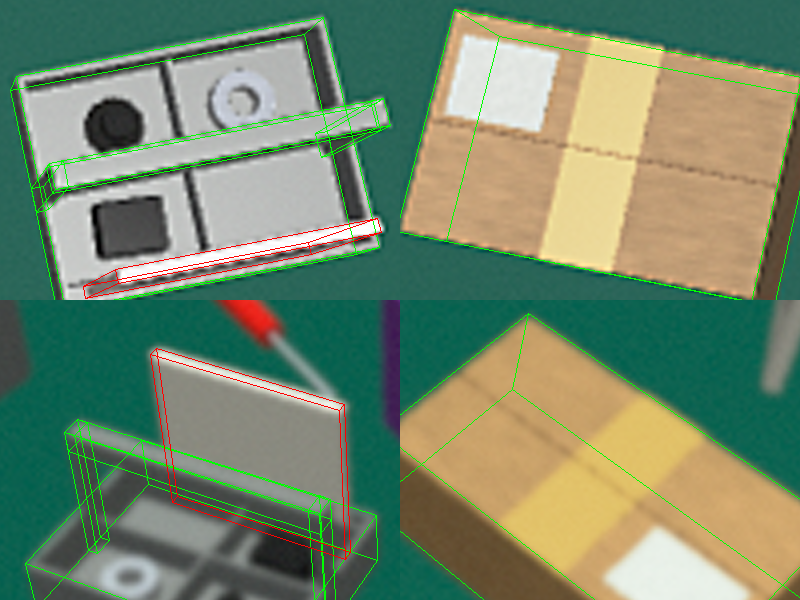

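The overlay fits within about 2 mm (tray at (550,-250), carton at (539,218)). Next: grasp and lift the board.

```bash
cat >> h.py <<'E'
def ori(yaw,th=0,flip=1): # tool down, y along +-x of yaw frame, tilted th about frame y
    y=np.array([flip,0,0.]);z=np.array([0,0,-1.]);M=np.column_stack([np.cross(y,z),y,z])
    return (R.from_euler("z",yaw)*R.from_euler("y",th)*R.from_matrix(M)).as_rotvec()
def pt(q,x,y,z): return place(np.array([[x,y,z]],float),q)[0]
F=np.load("fit.npy"); C,T=F[:3],F[3:]
L=106. # TCP along board z
th=np.radians(16)
def ptcp(dx,dz,cy=-15): # TCP when board leans; dx off the carton, dz above the bench
    o=np.array([-70-4*np.cos(th)-75*np.tan(th)-dx,cy,4*np.sin(th)+dz])+L*np.array([np.sin(th),0,np.cos(th)])
    return pt(C,*o)
E
python3 - <<'E'
from h import *
for f in(1,-1):
    for n,p,o in(("g",pt(T,-65.5,T[3],110),ori(T[2],0,f)),("l",ptcp(8,0),ori(C[2],th,f)),("lu",ptcp(8,180),ori(C[2],th,f)),("h",pt(T,0,0,90),ori(T[2],0,f)),("hu",pt(T,0,0,260),ori(T[2],0,f))):
        q=arm.inverse_kinematics(p,o); print(f,n,np.round(p),None if q is None else np.round(q,2))
t=arm.snapshot("top")
for u in((135,272),(148,342),(100,277)): print(u,ground(t,u,0)[:2],ground(t,u,140)[:2])
E
```

```text
1 g [ 485. -257.  110.] [-0.6   0.52  1.65 -0.    0.98 -0.79]
1 l [463. 218. 103.] [0.24 0.59 1.56 0.12 1.25 0.38]
1 lu [463. 218. 283.] [0.24 0.4  1.35 0.12 1.65 0.43]
1 h [ 551. -250.   90.] [-0.53  0.61  1.53 -0.    1.01 -0.72]
1 hu [ 551. -250.  260.] [-0.53  0.43  1.33 -0.    1.38 -0.72]
-1 g [ 485. -257.  110.] [-0.6   0.52  1.65 -0.    0.98  2.35]
-1 l [463. 218. 103.] [ 0.24  0.59  1.56  0.12  1.25 -2.76]
-1 lu [463. 218. 283.] [ 0.24  0.4   1.35  0.12  1.65 -2.71]
-1 h [ 551. -250.   90.] [-0.53  0.61  1.53 -0.    1.01  2.43]
-1 hu [ 551. -250.  260.] [-0.53  0.43  1.33 -0.    1.38  2.43]
(135, 272) [344.98040156 257.92718519] [354.65600344 212.38090666]
(148, 342) [173.41462622 217.69182865] [207.83138876 177.94781119]
(100, 277) [332.48666281 347.00448224] [343.96396201 288.61254312]
```

```bash
python3 - <<'E'
from h import *
o=ori(T[2])
arm.move_ptp(pt(T,-65.5,T[3],240),o); arm.grip(.45)
print(arm.servo_line(pt(T,-65.5,T[3],110),speed=120,guard=8))
print(arm.get_state()["ee_pos"],pt(T,-65.5,T[3],110))
arm.grip(0); s=arm.get_state(); print(s["width"]*91,s["grip_force"],s["ft_force"],s["clock"])
print(arm.servo_line(pt(T,-65.5,T[3],190),speed=80,guard=15))
arm.servo_line(pt(T,-65.5,T[3],300),speed=150)
s=arm.get_state(); print(s["width"]*91,s["grip_force"],s["ft_force"],s["clock"])
a,b=arm.snapshot("scene"),arm.snapshot("top")
cv2.imwrite("pics/lift.png",np.hstack([cv2.resize(a["frame"][60:260,120:320,::-1],(400,400)),cv2.resize(b["frame"][100:300,270:470,::-1],(400,400))]))
E
```

```text
False
[ 485.52559829 -257.67065203  110.59676151] [ 485.18515784 -257.45098935  110.        ]
7.594981394868495 29.99986320734024 [ 0.03940643 -0.20203286  2.51904171] 5.9333
False
7.833831952570275 29.999476075172424 [-0.08240132 -0.32592165 -1.1426386 ] 7.9667
```

View pics/lift.png

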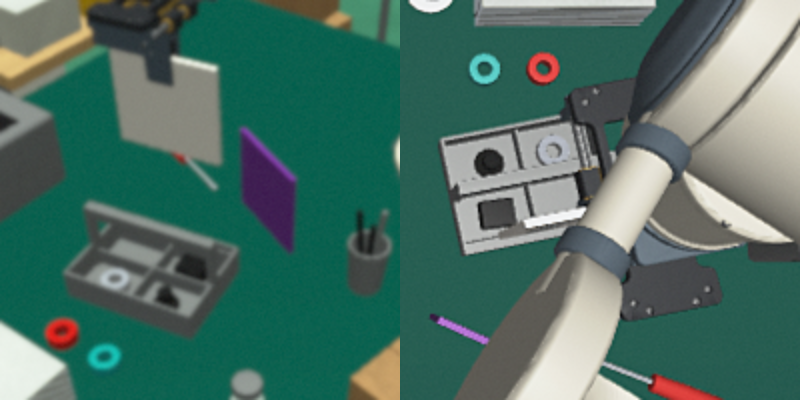

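The board came out cleanly and hangs upright in the gripper, and the tray hasn't moved. Next: lean it on the carton.

```bash
python3 - <<'E'
from h import *
o=ori(C[2],th)
arm.move_ptp(ptcp(12,180),o)
arm.servo_line(ptcp(12,20),speed=120); arm.pause(.2)
print(arm.servo_line(ptcp(12,-6),speed=20,guard=4)); e=arm.get_state(); p=e["ee_pos"]
print("bench",p-ptcp(12,0),e["ft_force"])
d=pt(C,1,0,0)-pt(C,0,0,0)
arm.servo_line(p+[0,0,1.0],speed=20); arm.pause(.2)
print(arm.servo_line(p+[0,0,1.0]+d*22,speed=20,guard=4)); e=arm.get_state()
print("slid",(e["ee_pos"]-p)@d,e["ft_force"],e["clock"])
a=arm.snapshot("scene"); cv2.imwrite("pics/lean1.png",cv2.resize(a["frame"][140:320,260:460,::-1],(600,540),interpolation=cv2.INTER_CUBIC))
E
```

```text
True
bench [ 0.02193557 -0.03168314 -0.13764842] [ 0.14574284 -1.12697679  7.51747125]
True
slid 13.827611120328179 [-1.08362372 -0.51895447 -0.53016826] 13.6167
```

View pics/lean1.png

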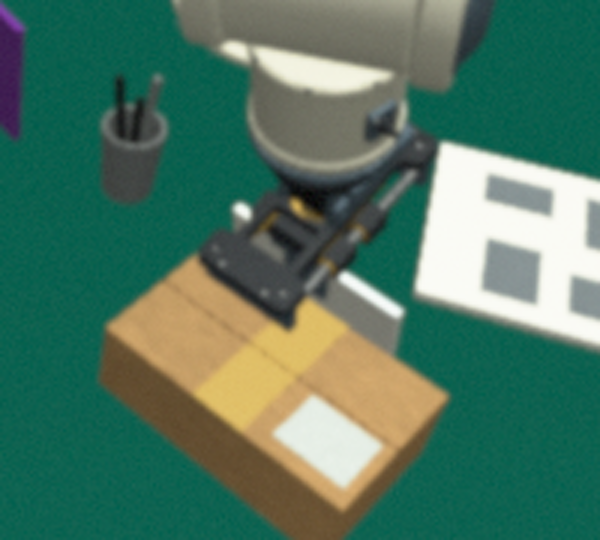

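The big look-alike board at right seems to have changed attitude. I'll check the full views.

```bash
python3 - <<'E'
from h import *
a,b=arm.snapshot("scene"),arm.snapshot("top")
cv2.imwrite("pics/chk.png",np.hstack([cv2.resize(x["frame"][:,:,::-1],(400,300)) for x in(a,b)]))
E
```

```text
(no output)
```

View pics/chk.png

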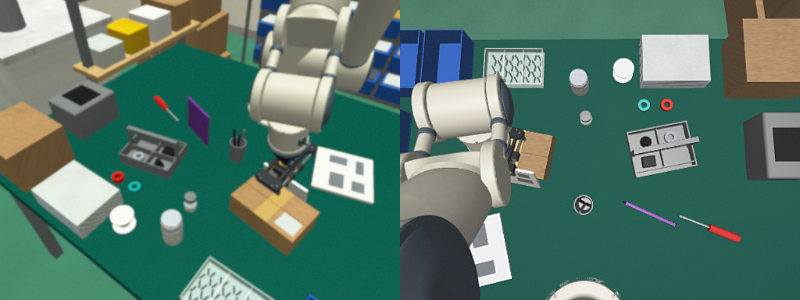

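The wrist housing knocked over the big look-alike board that stood at the left. I'll finish this placement first, then see whether that can be mended.

```bash
python3 - <<'E'
from h import *
o=ori(C[2],th)
arm.grip(.35); arm.pause(.3)
s=arm.get_state(); print(s["ft_force"],s["width"]*91)
ax=R.from_rotvec(s["orientation"]).as_matrix()[:,2]
arm.servo_line(s["ee_pos"]-ax*70,speed=80)
arm.servo_line(s["ee_pos"]-ax*70+[0,0,130],speed=150)
q=arm.get_state()["qpos"]; q[0]=-.53; arm.move_j(q)
print(arm.get_state()["clock"])
a,b=arm.snapshot("scene"),arm.snapshot("top")
print([(round(d["p"],2),np.round(d["pixel"]).tolist()) for d in arm.masks_of(a,"board")])
im=np.vstack([np.hstack([cv2.resize(a["frame"][130:330,270:470,::-1],(400,400),interpolation=cv2.INTER_CUBIC),cv2.resize(b["frame"][160:384,60:284,::-1],(400,400),interpolation=cv2.INTER_CUBIC)])])
cv2.imwrite("pics/lean2.png",im); np.save("top2.npy",b["frame"])
E
```

```text
[0.73211519 0.39678648 0.2420882 ] 31.6144378930766
18.1417
[(0.83, [364.0, 233.0]), (0.72, [253.0, 153.0]), (0.57, [437.0, 226.0])]
```

View pics/lean2.png

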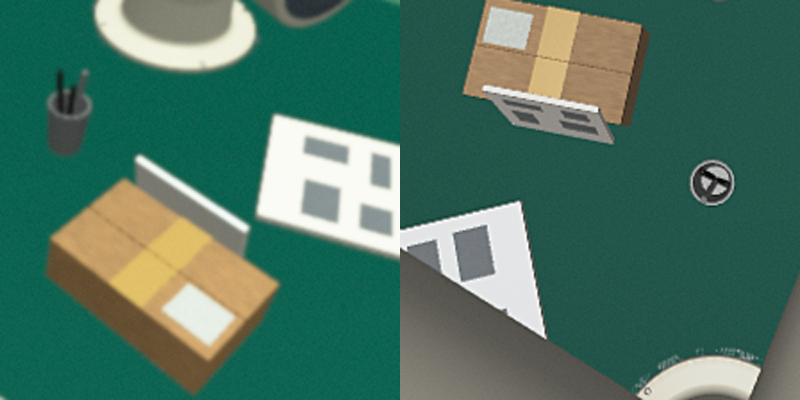

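The order board now stands clear against the carton's -x face. The fallen distractor lies flat and is wider than the gripper opens, so it can't be picked up without risking more damage. I'll leave it and lift the tray.

```bash
python3 - <<'E'
from h import *
o=ori(T[2])
arm.move_ptp(pt(T,0,0,220),o); arm.grip(.8)
print(arm.servo_line(pt(T,0,0,86),speed=100,guard=8),arm.get_state()["ee_pos"])
arm.grip(0); s=arm.get_state(); print(s["width"]*91,s["grip_force"],s["ft_force"])
p=s["ee_pos"]
arm.servo_line(p+[0,0,15],speed=25); arm.pause(.3)
s=arm.get_state(); print(s["width"]*91,s["grip_force"],s["ft_force"],s["ft_torque"],s["clock"])
a,b=arm.snapshot("scene"),arm.snapshot("top")
cv2.imwrite("pics/tl.png",np.hstack([cv2.resize(a["frame"][130:280,120:270,::-1],(400,400)),cv2.resize(b["frame"][100:300,250:450,::-1],(400,400))]))
E
```

```text
False [ 550.85449231 -250.55324401   86.60625188]
15.79062071538743 29.99862313270569 [ 1.62036646  0.71156206 -1.16900433]
15.833257031087516 29.997453689575195 [-0.67180975 -0.45756597 -6.82543165] [-0.00775925 -0.08409992  0.00256956] 23.6083
```

View pics/tl.png

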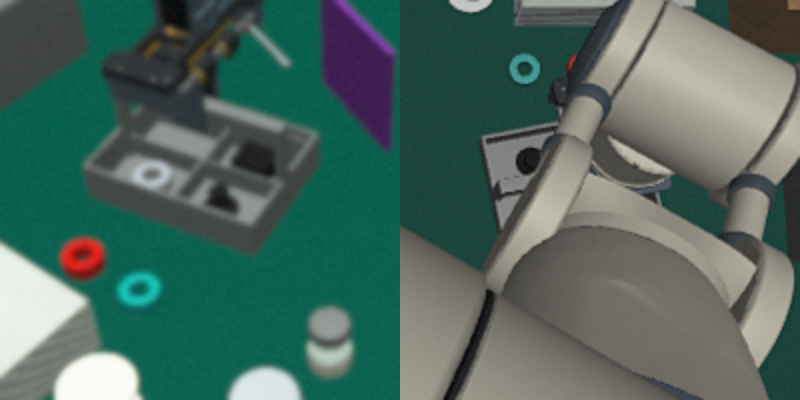

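The tray is held with its three parts inside. Lifting on, and checking level by fitting the roll.

```bash
python3 - <<'E'
from h import *
p=arm.get_state()["ee_pos"]
arm.servo_line(p+[0,0,125],speed=60); arm.pause(.5)
s=arm.get_state(); print(s["ee_pos"],s["width"]*91,s["ft_force"],s["ft_torque"],s["clock"])
h=s["ee_pos"][2]-86.6
a=arm.snapshot("scene")
im=cv2.resize(a["frame"][:,:,::-1],None,fx=4,fy=4,interpolation=cv2.INTER_CUBIC)
draw(a,[b+[0,0,h] for b in TRAY],T,im,4)
im2=cv2.resize(a["frame"][100:384,60:,::-1],(452*600//452//1,284*600//452))
c=im[100*4:250*4,110*4:260*4]
cv2.imwrite("pics/up.png",np.hstack([cv2.resize(c,(400,400)),cv2.resize(a["frame"][:,:,::-1],(400,400))]))
E
```

```text
[ 550.54190702 -250.32748347  225.88648973] 16.005070169173504 [-0.32598473 -0.52013716 -6.43181078] [-0.05844031 -0.0764922   0.04139004] 26.4417
```

View pics/up.png

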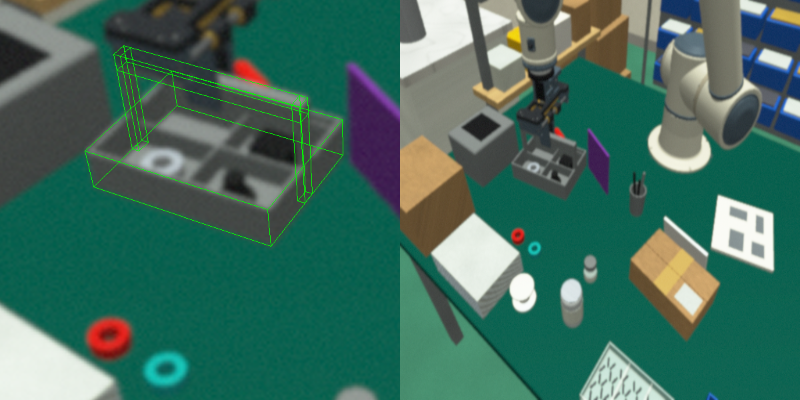

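The tray matches the level model at 139 mm clear of the bench, with its parts inside and the order board still leaning. Handing in.

```bash
python3 -c "
from cell import arm
print(arm.job_done())"
```

```text
the job is handed in; nothing more can be done
None
```

I handed the job in with the order board leaning against the carton (set at about 16°) and the tray held level 139 mm clear with its three parts inside, but the arm knocked over the large white look-alike board while placing the order board; it still lies flat, so not everything was left where it was.

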